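Close the round waffle maker on the pantry counter

TASK

Close the round waffle maker: gently swing its raised upper half down, without slamming it, until its rim sits fully home on the rim of the lower half. Leave the rectangular sandwich press beside it open, just as it is.

Things in the scene. Friction and masses are not known exactly. Their poses are not given: they have to be found in the camera images.
- waffle: Lower half of the round waffle maker, fixed: black round shell 160 mm in diameter, rim 50 mm above the counter, a 50 mm wide handle tab at its front. Origin: centre of its underside, on the counter; z up, -x to its front (handle side), +x to its hinge. The hinge line runs along y, 92 mm towards +x from the origin, 50 mm above the counter
- waffle_lid (a joint): Hinge angle (rad) of the waffle maker's upper half, a round steel shell 160 mm in diameter, 28 mm thick, with a black handle tab beyond its free edge: 0 is shut with the rims touching, 1.57 upright; starts at 1.05 to 1.4. The stiff hinge stays at any angle it is left; under 5 N at the tab moves it
- waffle_handle (a point): Middle of the outer face (on top when shut, then 68 mm above the counter) of the upper half's handle tab: 50 mm wide, 55 long, 16 thick. It lies 190 mm from the hinge line along the half and 18 mm outward of its rim plane; the tab ends 27.5 mm further out. Axes turn with the half: z outward from this face, -x away from the hinge, y along it. Pushing this face closes the half
- press_handle (a point): The same point on the handle tab of the other appliance, the rectangular sandwich press (150 mm deep, 190 mm wide; heights, hinge and tab placed alike; its upper half is raised too). Not to be moved. Either appliance may stand left or right
Things that resemble listed ones, but are neither listed nor needed, are in the scene too. Leave any green or purple look-alike of the waffle alone.

How it is judged:
At the end, for the whole second after the job is handed in: The waffle maker's upper half rests shut and still, within 0.06 rad of fully closed (a gap of at most 10 mm at the free edge), and the sandwich press's handle is within 20 mm of where it started (value of joint waffle_lid below 0.06 rad and velocity of joint waffle_lid between -0.05 and 0.05 rad/s and distance of press_handle from where it was at the start of the episode below 0.02 m); the robot touches nothing.
It fails at once if the waffle maker's upper half is slammed (it swings shut faster than 3 rad/s, about 0.6 m/s at the handle) (velocity of joint waffle_lid below -3 rad/s).
It fails at once if the sandwich press's upper half is moved by more than 20 mm at its handle (distance of press_handle from where it was at the start of the episode above 0.02 m).
It also fails if it takes over 38 s, if anything falls off the work surface, if the arm or the gripper's body presses on something with over 40 N, if the wrist force passes 120 N, or if a joint passes its speed limit or range.

ROBOT

A 6-joint arm with a two-finger parallel gripper is mounted at the origin on the work surface. World frame = base frame: x ahead of the robot, y to its left, z up, the work surface at z = 0. Lengths are in m, angles in rad, forces in N, time in s.
With the tool pointing down it reaches from about 0.3 to 0.875 m from the base axis. Payload 6.4 kg.
Tool frame: the origin (TCP) lies at the centre of the arm's flange, where the gripper is bolted on; the fingertips stand ahead of it and the grasp point (between the pads) lies 147 mm ahead of it (r.tip_extent is the z of the fingertips in the tool frame, in m); z points along the fingers, y is the line along which they close (so a half turn about z gives the same grasp; the last joint's range is limited). The gripper opens to 88 mm and grips with 3 to 60 N. Pads are 18 mm wide; open, the fingers measure 123 mm over their backs; the gripper's body (75 mm by 187 mm) begins 45 mm behind the grasp point.
Start: joints at [1.068, 0.181, 1.607, -0, 1.354, -0.206], TCP at [0.168, 0.55, 0.405] pointing down, gripper open.
Joint ranges: [-2.99, 2.99], [-0.89, 2.07], [0.3, 2.58], [-1.14, 4.28], [0, 2.63], [-3.12, 3.12]. Speed limits (rad/s): [2.57, 2.57, 3.01, 3.14, 3.14, 3.14].

INTERFACE

Orientations are given as a rotation vector (axis times angle).
In Python, from bench import r gives the robot as it stands.
- The arm moves only by the tool carry_out, never from a script. Its arguments are lists of equal length, an entry for each row: "offset": the shift along the tool's x, y, z as a fraction of full scale, a list of three; "turn": the turn, a rotation vector about the tool's x, y, z as a fraction of full scale, a list of three. In form: {"offset": [[tx, ty, tz], ...], "turn": [[rx, ry, rz], ...]}. A call has exactly 8 rows; each row is the pose to reach, as a shift and turn from the pose commanded when the call began, along the tool's axes at that moment, turning the shorter way round; what a row does not reach only later rows make up. Full scale, the value 1, is 60 cm for a shift and 2 pi rad for a turn. A row lasts 1/10 s, in which the tool goes at most 50 mm and 8.59 degrees, less where a joint would pass 70% of its speed; a pose out of reach is approached as far as the arm can. A call with a number of a shift or a turn outside -1 to 1 is refused whole. A call with a gripper value outside its range is refused whole. "jaw" is the closure, from 0 (fully open) to 1 (shut), set as the call begins (left out, the last holds). The fingers move at their own pace and stop on an object; the grip force is fixed at half the most. Time passes only in rows, so rows that repeat a pose let the fingers close, or fill a call up. It gives the time, the measured TCP pose, the force, the opening and the grip force at its end, in the units of the state.
- r.observe(): the state, without advancing time (a new reading comes with each control period).
- r.get_image(name): name is "scene" or "top"; returns a dict with "frame" (400x640x3 uint8, blue, green, red), "camera_matrix" (3x3 intrinsics, pixels), "dist" ([k1, k2, p1, p2, k3] as OpenCV has them; the pictures are not rectified), "extrinsics" (4x4, takes a point from camera to world coordinates). Camera axes: x right, y down, z forward; pixel columns grow to the right and rows downward; lengths in m; the calibration is good to about 2 mm. A picture is of the moment at which its call begins. There is no depth.
- r.hand_in(): hands the job in; it is judged then, once.
Trained networks look in a picture, given as the dict that the camera call returned (one of the last four; its "shot" number tells which), for a name from the list of things; names that differ only in an ending like _2 or _b are one class to them, and where a whole thing is asked for, a point or a joint stands for the part that bears it (a point fixed in the world has none). Each returns a list of dicts, best first, with "conf" (0 to 1); they miss things now and then, are a little off and sometimes report something else, mostly with a low value. They report only what shows in the picture. A call takes as long as a camera call. They do not tell look-alikes from the thing itself.
- r.find_in(picture, thing): "location" ([row, column] in pixels, amid what is visible of it).
The state is a dict: "clock": time; "q": joint angles; "joint_velocities": joint speeds; "tau": joint torques, N m; "tool_pos": TCP position; "tcp_rot": TCP orientation; "force": force on the tool from outside, world axes, zero at the start; "moment": the same for the moment, N m; "gripper_width": finger opening in m; "grip_force": force on a finger pad.
Only numpy, scipy, OpenCV 4.12 (cv2) and the standard library are available. Lean on these libraries where they do the work, as an engineer would, in place of code of your own. Each camera call takes 0.05 s, during which the arm holds its last target. There are 200 camera calls.

## Working session

There is one attempt and no reset: what is moved stays moved. The work goes in short steps, Python scripts to look and compute and a tool call to move; the robot and the scene stay as the last step left them, time stands still between calls to the robot, and variables do not carry over. Pictures are saved under pics/ and viewed, at most 10 in all, crops included, and the job is handed in when it is done.

Besides the shell and the picture viewer there is one more tool, called after "Emit:" by a JSON object that holds its "op" and its "data". carry_out: Moves the arm, as the interface text tells. Shift numbers are shares of 60 cm and turn numbers shares of 2 pi rad, none past 1 either way. Its arguments: {"type":"object","properties":{"offset":{"type":"array"},"turn":{"type":"array"},"jaw":{"type":"number"}},"required":["offset","turn"]}

```bash
mkdir -p pics; cat > h.py <<'E'
import numpy as np, cv2
from scipy.spatial.transform import Rotation as R
def ray(p,rc):
    u=cv2.undistortPoints(np.array([[[rc[1],rc[0]]]],float),np.array(p["camera_matrix"]),np.array(p["dist"]))[0,0]
    E=np.array(p["extrinsics"]);d=E[:3,:3]@[u[0],u[1],1];return E[:3,3],d/np.linalg.norm(d)
def atz(p,rc,z):
    o,d=ray(p,rc);return o+d*(z-o[2])/d[2]
def tri(a,ra,b,rb):
    o1,d1=ray(a,ra);o2,d2=ray(b,rb)
    s=np.linalg.lstsq(np.c_[d1,-d2],o2-o1,rcond=None)[0]
    p,q=o1+s[0]*d1,o2+s[1]*d2;return (p+q)/2,np.linalg.norm(p-q)
def proj(p,X):
    E=np.linalg.inv(np.array(p["extrinsics"]))
    return cv2.projectPoints(np.array(X,float).reshape(-1,1,3),cv2.Rodrigues(E[:3,:3])[0],E[:3,3],np.array(p["camera_matrix"]),np.array(p["dist"]))[0][:,0,::-1]
E
python3 - <<'E'
from bench import r
from h import *
s=r.observe();print(s, r.tip_extent)
P={n:r.get_image(n) for n in("scene","top")}
for n,p in P.items():
    cv2.imwrite(f"pics/{n}0.png",p["frame"]);print(n,np.array(p["extrinsics"]).round(2).tolist())
    for t in("waffle","waffle_lid","waffle_handle","press_handle"):
        print(n,t,[(np.round(d["location"]).tolist(),round(d["conf"],2)) for d in r.find_in(p,t)])
E
```

```text
{'clock': 0.0, 'q': array([ 1.06768897e+00,  1.81516934e-01,  1.60799394e+00,  7.89440682e-06,
        1.35377111e+00, -2.06297279e-01]), 'joint_velocities': array([-0.00045782,  0.00059947,  0.0012359 ,  0.00118225,  0.00156667,
        0.00070998]), 'tau': array([ 7.11029697e-04, -4.33867228e+01, -3.41846359e+01,  7.03082001e-02,
        3.84857878e-02, -1.09601037e-04]), 'tool_pos': array([0.1680297 , 0.54964207, 0.40383024]), 'tcp_rot': array([-4.64433379e-01, -3.10647200e+00,  2.48373391e-03]), 'force': array([-0.67460585,  0.2603189 ,  0.08716008]), 'moment': array([ 0.02934172, -0.00919531, -0.01222641]), 'grip_force': 0.0, 'gripper_width': 0.08844197258355688} 0.166
scene [[-0.42, 0.64, -0.65, 1.21], [0.91, 0.3, -0.28, 0.29], [0.02, -0.71, -0.7, 0.87], [0.0, 0.0, 0.0, 1.0]]
scene waffle [([194.0, 332.0], 0.8), ([192.0, 449.0], 0.78), ([348.0, 383.0], 0.77), ([239.0, 400.0], 0.73)]
scene waffle_lid [([183.0, 454.0], 0.87), ([341.0, 391.0], 0.79), ([233.0, 396.0], 0.65), ([184.0, 339.0], 0.61)]
scene waffle_handle [([187.0, 457.0], 0.88), ([185.0, 337.0], 0.83), ([234.0, 396.0], 0.76), ([344.0, 388.0], 0.71)]
scene press_handle [([198.0, 230.0], 0.96)]
top [[-0.02, -0.99, 0.15, 0.33], [-1.0, 0.02, -0.01, -0.0], [0.01, -0.15, -0.99, 1.13], [0.0, 0.0, 0.0, 1.0]]
top waffle [([187.0, 230.0], 0.96), ([82.0, 217.0], 0.95), ([241.0, 335.0], 0.82), ([309.0, 196.0], 0.81)]
top waffle_lid [([79.0, 211.0], 0.75), ([314.0, 194.0], 0.71), ([150.0, 230.0], 0.7)]
top waffle_handle [([244.0, 337.0], 0.89), ([151.0, 229.0], 0.75), ([312.0, 196.0], 0.74), ([80.0, 214.0], 0.6)]
top press_handle [([126.0, 427.0], 0.8)]
```

View pics/scene0.png

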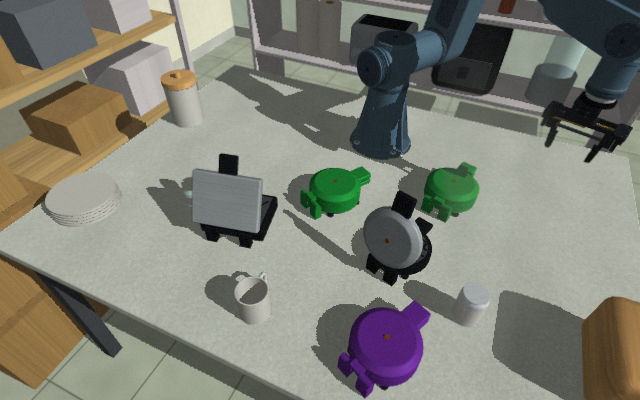

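View pics/top0.png

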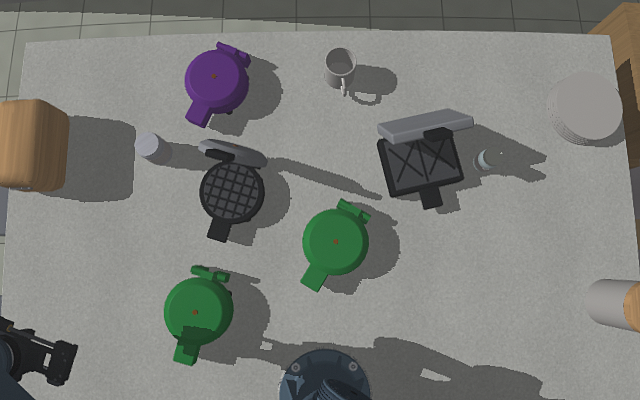

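Candidates for the waffle maker in the top view are green (241,335), green (309,196), purple (82,217) and black with a raised steel lid (190,232). In the scene view these are (192,333), (190,450), (345,385) and (240,398). By the description I choose the black and steel one. The rectangular press is at top (165,425). I'll check the choice with one close crop.

```bash
python3 - <<'E'
import cv2,numpy as np
a=cv2.imread("pics/top0.png")[130:250,180:280];b=cv2.imread("pics/scene0.png")[180:300,350:450]
f=lambda i:cv2.resize(i,(400,480),interpolation=cv2.INTER_CUBIC)
c=np.hstack([f(a),f(b)])
for k in range(0,800,80): cv2.line(c,(k,0),(k,6),(0,0,255),2)
for k in range(0,480,80): cv2.line(c,(0,k),(6,k),(0,0,255),2)
cv2.imwrite("pics/crop.png",cv2.convertScaleAbs(c,alpha=1.5,beta=20))
E
```

```text
(no output)
```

View pics/crop.png

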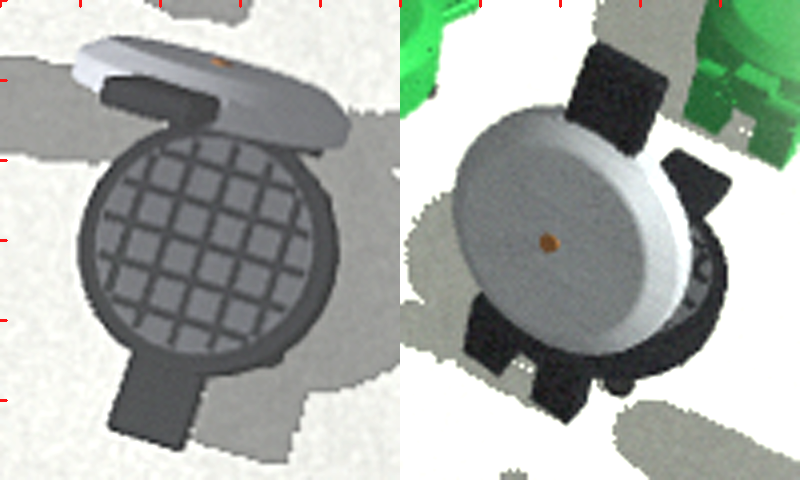

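The left half shows the black base's rim centred at crop (206,247) and its tab end at (147,440). The right half shows the outer face of the lid tab with corners (597,42), (667,80), (632,152) and (567,118). The choice holds: black base, steel lid. Next I'll fit x, y, yaw and angle.

```bash
cat > fit.py <<'E'
from h import *
from scipy.optimize import least_squares
def model(v):
    x,y,w,t=v;c,s=np.cos(w),np.sin(w)
    W=lambda P:np.array([[x+c*a-s*b,y+s*a+c*b,z] for a,b,z in P])
    # lid local: along d from hinge, outward o
    L=lambda d,b,o:(.092-d*np.cos(t)+o*np.sin(t),b,.05+d*np.sin(t)+o*np.cos(t))
    return W,L
E
python3 - <<'E'
from bench import r
from fit import *
T=r.get_image("top");S=r.get_image("scene")
pt=lambda X:np.array([[130+b/4,180+a/4] for a,b in X]); ps=lambda X:np.array([[180+b/4,350+(a-400)/4] for a,b in X])
mt=pt([(206,247)]); ms=ps([(597,42),(667,80)])
print(atz(T,mt[0],.05),atz(T,pt([(147,440)])[0],.05))
def res(v):
    W,L=model(v)
    A=proj(T,W([(0,0,.05)]));
    o=[.0]
    B=proj(S,W([L(.2175,b,.018) for b in(-.025,.025)]))
    B=B[np.argsort(B[:,1])]
    D=proj(T,W([(0,0,.05),(-.12,0,.05)]));d=D[1]-D[0];m=pt([(147,440)])[0]-mt[0]
    ang=(np.arctan2(d[0],d[1])-np.arctan2(m[0],m[1]))*50
    return np.r_[(A-mt).ravel(),(B-ms).ravel(),ang]
c=atz(T,mt[0],.05);k=c-atz(T,pt([(147,440)])[0],.05)
f=least_squares(res,[c[0],c[1],np.arctan2(k[1],k[0]),1.2]);v=f.x
print(v.round(3),res(v).round(1))
W,L=model(v);np.save("v.npy",v)
H=W([L(.19,0,.018)])[0];print("handle",H,"hinge",W([(.092,0,.05)]))
for n,p in(("T",T),("S",S)):
    print(n,proj(p,W([L(.2175,b,o) for b in(-.025,.025) for o in(.002,.018)])).round(1).tolist())
    im=p["frame"].copy()
    th=np.linspace(0,6.28,80)
    for q in proj(p,W([(.08*np.cos(a),.08*np.sin(a),.05) for a in th])): cv2.circle(im,(int(q[1]),int(q[0])),0,(0,0,255),-1)
    for q in proj(p,W([L(.092+.08*np.cos(a),.08*np.sin(a),0) for a in th])): cv2.circle(im,(int(q[1]),int(q[0])),0,(255,255,0),-1)
    for q in proj(p,W([L(d,b,.018) for d in np.linspace(.1625,.2175,12) for b in(-.025,.025)])): cv2.circle(im,(int(q[1]),int(q[0])),0,(0,255,255),-1)
    cv2.imwrite(f"pics/f{n}.png",im)
a=cv2.imread("pics/fT.png")[130:250,180:280];b=cv2.imread("pics/fS.png")[180:300,350:450]
cv2.imwrite("pics/fit.png",cv2.resize(np.hstack([a,b]),(800,480)))
E
```

```text
[0.49545519 0.22015027 0.05      ] [0.37742787 0.25476865 0.05      ]
[ 0.497  0.224 -0.275  1.271] [-0.7 -1.6 -1.  -1.3 -0.5  0.2 -0.5]
handle [0.54830255 0.20973779 0.23682563] hinge [[0.58583024 0.19916163 0.05      ]]
T [[164.6, 224.8], [156.9, 226.5], [158.5, 201.3], [150.8, 202.9]]
S [[187.7, 401.2], [189.5, 398.0], [197.5, 420.0], [199.5, 417.0]]
```

View pics/fit.png

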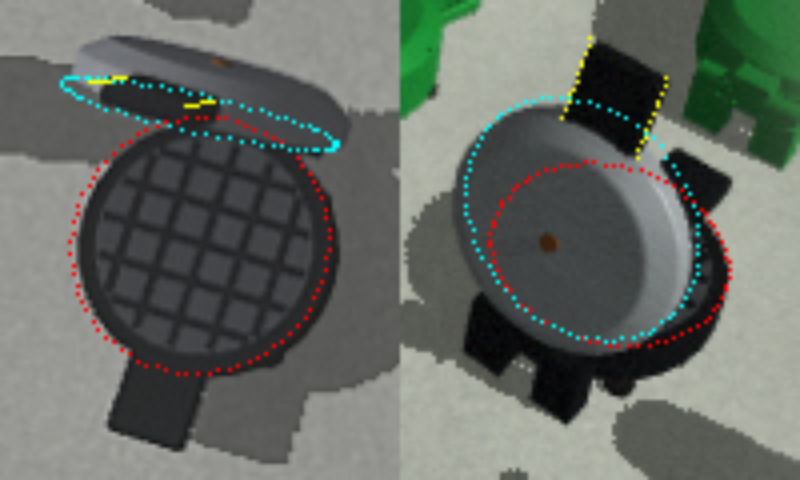

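```bash
cat > plan.py <<'E'
from fit import *
v=np.array([.496,.222,-.275,1.27]);W,_=model(v)
def cmd(pos,Rm,targets,Rt=None):
    for X in targets: print((Rm.T@(np.array(X)-pos)/.6).round(3).tolist(),np.round(X,3))
    if Rt is not None: print("turn",((R.from_matrix(Rm).inv()*R.from_matrix(Rt)).as_rotvec()/2/np.pi).round(4))
def tcp(t,d=.195,ex=0):  # finger front-bottom corner on lid face
    u=.092-d*np.cos(t)+(.018+ex)*np.sin(t)+.009; z=.05+d*np.sin(t)+(.018+ex)*np.cos(t)+.166
    return W([(u,0,z)])[0]
E
python3 - <<'E'
from bench import r
from plan import *
s=r.observe();Rm=R.from_rotvec(s["tcp_rot"]).as_matrix();print(s["tool_pos"],Rm.round(3),s["q"])
w=v[2]
best=None
for sg in(1,-1):
    y=sg*np.array([-np.sin(w),np.cos(w),0]);z=np.array([0,0,-1.]);x=np.cross(y,z)
    Rt=np.c_[x,y,z];print(sg);cmd(s["tool_pos"],Rm,[],Rt)
A=W([(.09,0,.48)])[0]
cmd(s["tool_pos"],Rm,[s["tool_pos"]+[0,0,.08],A,tcp(1.27)+0])
E
```

```text
[0.1681349  0.54987575 0.40470046] [[-0.956  0.292 -0.   ]
 [ 0.292  0.956 -0.   ]
 [ 0.    -0.    -1.   ]] [ 1.06772503e+00  1.80798934e-01  1.60703015e+00  9.36755960e-06
  1.35379106e+00 -2.06302175e-01]
1
turn [-0.     -0.     -0.0035]
-1
turn [-0.      0.      0.4965]
[0.0, -0.0, -0.133] [0.168 0.55  0.485]
[-0.832, -0.36, -0.126] [0.583 0.198 0.48 ]
[-0.783, -0.361, -0.005] [0.554 0.206 0.408]
```

Emit:
{"op": "carry_out", "data": {"offset": [[0, 0, -0.075], [-0.05, -0.02, -0.14], [-0.12, -0.05, -0.15], [-0.19, -0.08, -0.15], [-0.26, -0.11, -0.15], [-0.32, -0.14, -0.15], [-0.38, -0.16, -0.15], [-0.42, -0.18, -0.15]], "turn": [[0, 0, -0.0035], [0, 0, -0.0035], [0, 0, -0.0035], [0, 0, -0.0035], [0, 0, -0.0035], [0, 0, -0.0035], [0, 0, -0.0035], [0, 0, -0.0035]], "jaw": 1}}

```text
clock: 1.4
tool_pos: [0.3793, 0.3713, 0.4949]
tcp_rot: [0.433, 3.111, 0.0]
force: [0.7, 0.2, -0.5]
gripper_width: 0.026
grip_force: 0.0
```

Emit:
{"op": "carry_out", "data": {"offset": [[-0.06, -0.02, 0], [-0.13, -0.05, 0], [-0.2, -0.08, 0], [-0.27, -0.11, 0], [-0.34, -0.14, 0], [-0.39, -0.16, 0], [-0.415, -0.17, 0], [-0.415, -0.17, 0]], "turn": [[0, 0, 0], [0, 0, 0], [0, 0, 0], [0, 0, 0], [0, 0, 0], [0, 0, 0], [0, 0, 0], [0, 0, 0]]}}

```text
clock: 2.2
tool_pos: [0.5906, 0.2059, 0.4941]
tcp_rot: [-0.434, -3.111, 0.0]
force: [-0.6, -0.3, 0.0]
gripper_width: 0.0002
grip_force: 0.0
```

```bash
python3 - <<'E'
from bench import r
from plan import *
s=r.observe();Rm=R.from_rotvec(s["tcp_rot"]).as_matrix();print(s["clock"],s["tool_pos"],s["force"],s["gripper_width"],Rm.round(3).tolist())
cmd(s["tool_pos"],Rm,[W([(.09,0,.48)])[0]]+[tcp(1.27,ex=e) for e in(.03,.01,0)]+[tcp(t) for t in np.arange(1.22,-.03,-.1)])
S=r.get_image("scene");T=r.get_image("top")
cv2.imwrite("pics/ap.png",cv2.resize(np.hstack([T["frame"][110:250,160:290],S["frame"][100:310,300:495][:, :]if 0 else cv2.resize(S["frame"][120:300,330:497],(130,140))]),(780,420)))
E
```

```text
2.2 [0.5905702  0.20593569 0.49407788] [-0.55002991 -0.30061106  0.01762712] 0.0002397520234997048 [[-0.962, 0.274, -0.001], [0.274, 0.962, -0.0], [0.001, -0.0, -1.0]]
[0.009, -0.017, 0.023] [0.583 0.198 0.48 ]
[0.01, -0.017, 0.129] [0.582 0.198 0.416]
[0.042, -0.017, 0.139] [0.563 0.203 0.411]
[0.058, -0.017, 0.144] [0.554 0.206 0.408]
[0.074, -0.017, 0.148] [0.545 0.208 0.405]
[0.105, -0.017, 0.158] [0.527 0.213 0.399]
[0.135, -0.017, 0.171] [0.51  0.218 0.392]
[0.163, -0.017, 0.187] [0.493 0.223 0.382]
[0.19, -0.017, 0.206] [0.478 0.227 0.371]
[0.215, -0.017, 0.227] [0.464 0.231 0.358]
[0.237, -0.017, 0.25] [0.451 0.235 0.344]
[0.258, -0.017, 0.276] [0.439 0.238 0.329]
[0.275, -0.018, 0.304] [0.429 0.241 0.312]
[0.289, -0.018, 0.333] [0.421 0.243 0.294]
[0.301, -0.018, 0.364] [0.414 0.245 0.276]
[0.309, -0.018, 0.395] [0.409 0.247 0.257]
[0.315, -0.018, 0.427] [0.406 0.247 0.238]
```

View pics/ap.png

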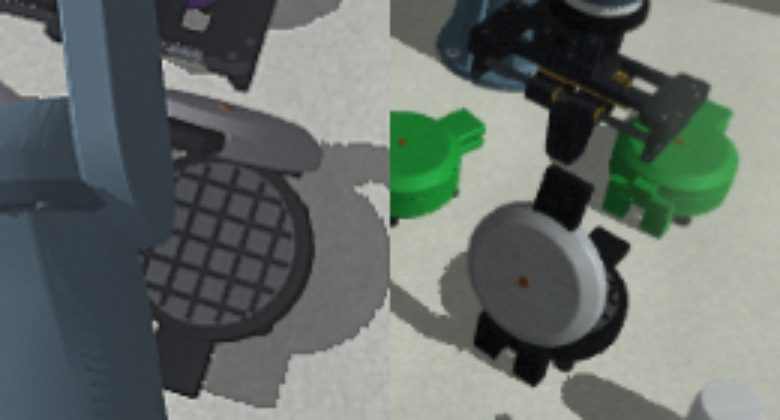

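The left half shows the lid untouched under the arm. The right half shows the fingertips at about (565,150), above and behind the tab at (565,190). I'll go down behind the tab next.

Emit:
{"op": "carry_out", "data": {"offset": [[-0.01, -0.015, 0.04], [-0.01, -0.017, 0.09], [-0.01, -0.017, 0.13], [0.005, -0.017, 0.132], [0.02, -0.017, 0.135], [0.035, -0.017, 0.138], [0.045, -0.017, 0.14], [0.055, -0.017, 0.143]], "turn": [[0, 0, 0], [0, 0, 0], [0, 0, 0], [0, 0, 0], [0, 0, 0], [0, 0, 0], [0, 0, 0], [0, 0, 0]]}}

```text
clock: 3.1
tool_pos: [0.5548, 0.2068, 0.411]
tcp_rot: [0.429, 3.108, 0.002]
force: [2.1, -0.8, 2.4]
gripper_width: 0.0005
grip_force: 1.3
```

Emit:
{"op": "carry_out", "data": {"offset": [[0.019, 0, 0.005], [0.035, 0, 0.01], [0.05, 0, 0.015], [0.065, 0, 0.022], [0.08, 0, 0.028], [0.094, 0, 0.036], [0.108, 0, 0.044], [0.121, 0, 0.053]], "turn": [[0, 0, 0], [0, 0, 0], [0, 0, 0], [0, 0, 0], [0, 0, 0], [0, 0, 0], [0, 0, 0], [0, 0, 0]]}}

```text
clock: 3.9
tool_pos: [0.4844, 0.2261, 0.3766]
tcp_rot: [-0.43, -3.112, 0.0]
force: [2.8, -0.1, -0.5]
gripper_width: 0.0005
grip_force: 0.9
```

```bash
python3 - <<'E'
from bench import r
from plan import *
s=r.observe();Rm=R.from_rotvec(s["tcp_rot"]).as_matrix();print(s["clock"],s["tool_pos"],s["force"],Rm.round(3).tolist())
cmd(s["tool_pos"],Rm,[tcp(t) for t in np.arange(.82,-.03,-.05)])
S=r.get_image("scene");cv2.imwrite("pics/mid.png",cv2.resize(S["frame"][120:300,330:500],(680,595)))
E
```

```text
3.9 [0.48444883 0.22611826 0.37657624] [ 2.8194572  -0.05844765 -0.54164375] [[-0.962, 0.271, -0.0], [0.271, 0.962, -0.0], [0.0, -0.0, -1.0]]
[0.011, -0.001, 0.01] [0.478 0.227 0.371]
[0.024, -0.001, 0.02] [0.471 0.229 0.365]
[0.036, -0.001, 0.031] [0.464 0.231 0.358]
[0.047, -0.001, 0.042] [0.457 0.233 0.351]
[0.058, -0.001, 0.054] [0.451 0.235 0.344]
[0.069, -0.001, 0.067] [0.445 0.237 0.336]
[0.078, -0.001, 0.08] [0.439 0.238 0.329]
[0.087, -0.001, 0.094] [0.434 0.24  0.32 ]
[0.096, -0.001, 0.108] [0.429 0.241 0.312]
[0.103, -0.001, 0.122] [0.424 0.242 0.303]
[0.11, -0.001, 0.137] [0.421 0.243 0.294]
[0.116, -0.001, 0.152] [0.417 0.244 0.285]
[0.122, -0.001, 0.167] [0.414 0.245 0.276]
[0.126, -0.001, 0.183] [0.411 0.246 0.267]
[0.13, -0.001, 0.199] [0.409 0.247 0.257]
[0.133, -0.001, 0.215] [0.407 0.247 0.248]
[0.136, -0.001, 0.231] [0.406 0.247 0.238]
```

View pics/mid.png

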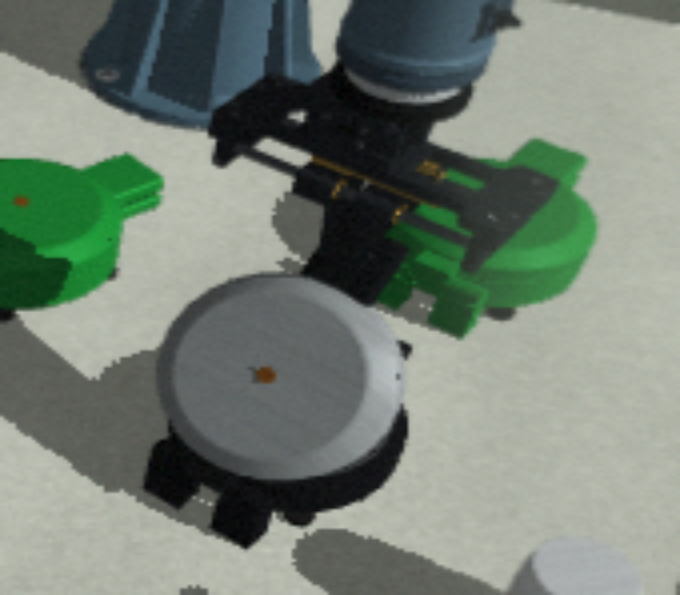

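The lid is being carried down by the finger, which sits on the tab near (345,265), with low force. I'll continue along the arc.

Emit:
{"op": "carry_out", "data": {"offset": [[0.011, 0, 0.01], [0.024, 0, 0.02], [0.036, 0, 0.031], [0.047, 0, 0.042], [0.058, 0, 0.054], [0.069, 0, 0.067], [0.078, 0, 0.08], [0.087, 0, 0.094]], "turn": [[0, 0, 0], [0, 0, 0], [0, 0, 0], [0, 0, 0], [0, 0, 0], [0, 0, 0], [0, 0, 0], [0, 0, 0]]}}

```text
clock: 4.75
tool_pos: [0.4344, 0.2403, 0.3201]
tcp_rot: [-0.43, -3.112, -0.0]
force: [1.5, 1.9, 1.4]
gripper_width: 0.0002
grip_force: 0.8
```

Emit:
{"op": "carry_out", "data": {"offset": [[0.009, 0, 0.014], [0.016, 0, 0.028], [0.023, 0, 0.043], [0.029, 0, 0.058], [0.035, 0, 0.073], [0.039, 0, 0.089], [0.043, 0, 0.105], [0.046, 0, 0.118]], "turn": [[0, 0, 0], [0, 0, 0], [0, 0, 0], [0, 0, 0], [0, 0, 0], [0, 0, 0], [0, 0, 0], [0, 0, 0]]}}

```text
clock: 5.55
tool_pos: [0.4081, 0.2476, 0.2489]
tcp_rot: [-0.43, -3.112, 0.0]
force: [1.2, -0.7, 0.6]
gripper_width: 0.0005
grip_force: 0.7
```

Emit:
{"op": "carry_out", "data": {"offset": [[0.001, 0, 0.005], [0.002, 0, 0.01], [0.003, 0, 0.014], [0.003, 0, 0.018], [0.003, 0, 0.021], [0.003, 0, 0.023], [0.003, 0, 0.025], [0.003, 0, 0.025]], "turn": [[0, 0, 0], [0, 0, 0], [0, 0, 0], [0, 0, 0], [0, 0, 0], [0, 0, 0], [0, 0, 0], [0, 0, 0]]}}

```text
clock: 6.35
tool_pos: [0.4066, 0.2482, 0.2348]
tcp_rot: [0.43, 3.112, 0.0]
force: [-0.2, -0.1, -0.1]
gripper_width: 0.0007
grip_force: 0.0
```

Emit:
{"op": "carry_out", "data": {"offset": [[0, 0, 0.001], [0, 0, 0.002], [0, 0, 0.003], [0, 0, 0.004], [0, 0, 0.005], [0, 0, 0.005], [0, 0, 0.005], [0, 0, 0.005]], "turn": [[0, 0, 0], [0, 0, 0], [0, 0, 0], [0, 0, 0], [0, 0, 0], [0, 0, 0], [0, 0, 0], [0, 0, 0]]}}

```text
clock: 7.15
tool_pos: [0.4068, 0.2483, 0.2341]
tcp_rot: [0.43, 3.112, -0.0]
force: [-9.2, -3.5, 24.6]
gripper_width: 0.0007
grip_force: 12.3
```

The tab stopped firmly at 24.6 N with the tip at z = 0.068 m, exactly the shut height. I'll lift off and look.

Emit:
{"op": "carry_out", "data": {"offset": [[0, 0, -0.01], [0, 0, -0.03], [0, 0, -0.08], [0, 0, -0.14], [0, 0, -0.2], [0, 0, -0.25], [0, 0, -0.25], [0, 0, -0.25]], "turn": [[0, 0, 0], [0, 0, 0], [0, 0, 0], [0, 0, 0], [0, 0, 0], [0, 0, 0], [0, 0, 0], [0, 0, 0]]}}

```text
clock: 7.95
tool_pos: [0.4066, 0.2481, 0.3826]
tcp_rot: [0.43, 3.11, 0.001]
force: [-0.9, -0.1, -0.7]
gripper_width: 0.0006
grip_force: 0.0
```

```bash
python3 - <<'E'
from bench import r
from h import *
S=r.get_image("scene");print(r.observe()["force"],r.observe()["tool_pos"]);cv2.imwrite("pics/end.png",cv2.resize(S["frame"][130:300,160:500],(800,400)))
E
```

```text
[-0.72277529 -0.20713037 -0.06682377] [0.40625209 0.24800695 0.38135305]
```

View pics/end.png

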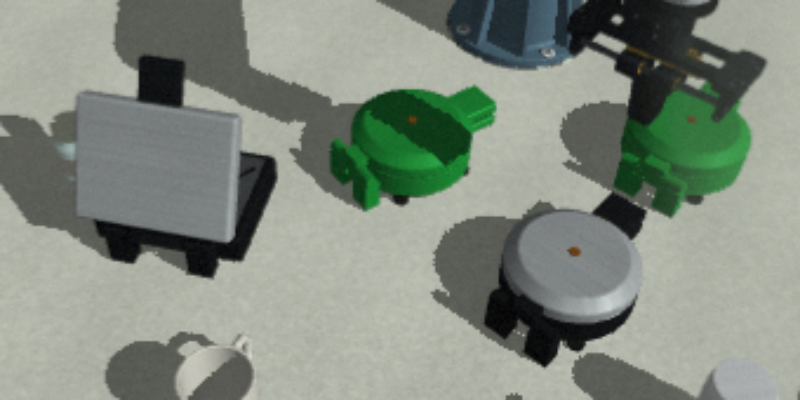

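The waffle maker at (570,270) is shut, the press at (160,165) is still open, and the gripper is clear of everything.

```bash
python3 -c "
from bench import r
print(r.hand_in())"
```

```text
the job is handed in; nothing more can be done
None
```

The waffle maker is closed: its upper half was pressed gently down until the rims met, the sandwich press was left open and untouched, and I handed the job in at about 8 s; the hand-in returned no verdict.

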